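# Zero the sharpener's dial and draw up its tool rest

### The job

The wet-stone sharpener on the bench is standing still but its speed dial was left turned up: first turn the dial anticlockwise (seen from above) all the way back to its zero stop. Then grip the steel tool rest and draw it straight up out of its snug sleeve, without letting it bind and only partway, until its stop collar stands 30 mm above the sleeve, with its arm still reaching over the stone. Finish holding the rest there in the gripper, so that the clamp screw can be tightened on it; leave the other things on the bench where they are.

Things in the scene. Friction and masses are not known exactly. Their poses are not given: they have to be found in the camera images.
- grinder: wet-stone sharpener fixed on the bench: grey housing 250 mm (x) by 370 mm (y, from -215 to +155), flat deck 115 mm high. Origin on the bench, front panel at x = -125 mm, z up. White water tank at the back (x 136 to 196, y -75 to 35, top at 210 mm) with a brass spout to x = 85 mm over the stone, 160 mm high
- sleeve_mouth (a point): top centre of the square aluminium sleeve (38 x 38 mm, 95 mm tall) on the sharpener's front, at x -146, y +70, z 115 mm in its frame, axes the same. The bore is upright, 15 mm wide, for the 14 mm post. Its small black clamp screw, on the front, is already slack
- stone_centre (a point): centre of the upper face of the flat round grey stone (205 mm wide), 138 mm above the bench, at x 0, y +30 mm in the sharpener's frame. Around it an aluminium pan 242 mm wide, rim at 129 mm
- rest: tool rest, loose, 0.3 to 0.45 kg: a bent steel bar 14 mm thick. Its post reaches 85 mm down into the sleeve, a dark stop collar (28 mm wide, 10 mm tall) sits on the sleeve's mouth, and above it the bar bends level into an arm over the stone. Origin on the post axis at the collar's underside (at the sleeve mouth while seated), z up the post, x along the arm
- rest_elbow (a point): the bend of the rest, on the post axis at the arm's centre height, 55 mm above the collar's underside: the best place to grip, fingers either side of arm and post. The post slides and turns with 0.5 mm play all round; only its weight keeps it down, so it drops if let go, and it binds if drawn sideways or tilted
- rest_tip (a point): far end of the rest's arm (black end cap), 125 mm from the post axis, at the arm's centre height
- dial (a joint): angle of the speed dial, rad: 0 at the zero stop, growing clockwise seen from above, up to 4.6; left anywhere between about 0.8 and 2.6. It stays where it is left (friction about 0.05 N m)
- dial_grip (a point): on the dial's upright axis at gripping height, at x -60, y -155, z 152 mm in the sharpener's frame. Black dial, grip bar 42 mm long, 14 mm wide, its top at 159 mm, on a disc 44 mm wide, top at 129 mm. At dial 0 the bar lies along the sharpener's x, white pointer to the front (-x) at the long mark. The axes turn with the dial, x along the bar
- tub: bystander: white plastic tub, 120 mm wide, 64 mm high; origin centre of its underside
- mallet: bystander: wooden mallet lying on the bench, head 62 x 115 x 75 mm high, centred at x +90 mm, handle to -x as far as x = -150 mm; origin on the bench under it
- chisel: bystander: wood chisel lying on the bench, 260 mm long along its x, 29 mm high, blade to +x; origin in the middle of its underside
- dresser: bystander: small grey dressing stone 45 x 70 x 40 mm high; origin centre of its underside
Not all that is in view belongs to the job. Several things have the shape of the rest; the one meant has the colours described above.

How it is judged:
By the outcome, as a careful person would: the job done as asked, in the order asked, and still so for the second after the job is handed in, while the arm keeps its last pose, push and grip.
It also fails if it takes over 54 s, if anything falls off the work surface, if the arm or the gripper's body presses on something with over 40 N, if the wrist force passes 120 N, or if a joint passes its speed limit or range.

### The arm

A 7-joint arm with a two-finger parallel gripper is mounted at the origin on the work surface. World frame = base frame: x ahead of the robot, y to its left, z up, the work surface at z = 0. Lengths are in m, angles in rad, forces in N, time in s.
With the tool pointing down it reaches from about 0.4 to 0.85 m from the base axis. Payload 10.4 kg.
Tool frame: the origin (TCP) lies on the centre line of the jaws, within the pads' length; the fingertips stand 11 mm ahead of it and the grasp point (between the pads) lies 8 mm behind it (tip_reach is the distance from the TCP to the fingertips, in m); z points along the fingers, y is the line along which they close (so a half turn about z gives the same grasp; the last joint's range is limited). The gripper opens to 85 mm and grips with 20 to 120 N. Pads are 22 mm wide; open, the fingers measure 114 mm over their backs; the gripper's body (76 mm by 85 mm) begins 54 mm behind the grasp point. The pads swing forward as they close: fully open they stand 13 mm farther back than shut.
Start: joints at [1.325, 0.332, -0.065, 1.46, 0.022, 1.35, -0.088], TCP at [0.138, -0.61, 0.207] pointing down, gripper open.
Joint ranges: [-2.6, 2.6], [-0.5, 2.12], [-1.47, 1.34], [0.16, 2.42], [-1.27, 4.41], [0.06, 2.06], [-2.6, 2.6]. Speed limits (rad/s): [2.22, 2.22, 2.79, 2.79, 3.14, 3.14, 3.14].

### API

Orientations are given as a unit quaternion [x, y, z, w].
In Python, from workcell import get_obs, camera, hand_in, tip_reach gives the robot as it stands. The module is installed in compiled form; this text tells all that it offers.
- The arm moves only by the tool move_arm, never from a script. Its argument "plan" is a list of rows, each an object with "delta_pos": the shift along the tool's x, y, z in m, a list of three; "turn": the turn, a rotation vector about the tool's x, y, z in rad, a list of three; "fingers": the closure, from 0 (fully open) to 1 (shut). A call has 1 to 12 rows; each row is the pose to reach, as a shift and turn from the pose commanded when the call began, along the tool's axes at that moment; what a row does not reach only later rows make up. A row lasts 1/8 s, in which the tool goes at most 62.5 mm and 10.7 degrees, less where a joint would pass 70% of its speed; a pose out of reach is approached as far as the arm can. A call with a gripper value outside its range is refused whole. The fingers move at their own pace and stop on an object; "force" is the grip in N (left out, the last holds). Time passes only in rows, so rows that repeat a pose let the fingers close. It gives the time, the measured TCP pose, the force, the opening and the grip force at its end, in the units of the state.
- get_obs(): the state, without advancing time (a new reading comes with each control period).
- camera(name): name is "side" or "top" or "wrist"; returns a dict with "color" (400x640x3 uint8, red, green, blue), "range_z" (400x640 float32, m along the optical axis (not along the pixel's ray), 0 where there is no reading), "fx", "fy", "cx", "cy" (pixels), "R" (3x3) and "t" (3): a world point X has camera coordinates R X + t; the wrist camera has in their place "tool_from_camera" (4x4, takes a point from camera to tool coordinates, whose origin is the TCP and whose axes are the flange's). Camera axes: x right, y down, z forward; pixel columns grow to the right and rows downward; lengths in m; the calibration is good to about 2 mm. A picture is of the moment at which its call begins: read the wrist's pose just before it.
- hand_in(): hands the job in; it is judged then, once.
The state is a dict: "clock": time; "joint_pos": joint angles; "joint_velocities": joint speeds; "tau": joint torques, N m; "position": TCP position; "ee_rot": TCP orientation; "ft_force": force on the tool from outside, world axes, zero at the start; "torque": the same for the moment, N m; "grip_width": opening from 0.0 (shut) to 1.0 (fully open); "grasp_force": force on a finger pad.
Only numpy, scipy, OpenCV 4.12 (cv2) and the standard library are available. Lean on these libraries where they do the work, as an engineer would, in place of code of your own. Each camera call takes 0.05 s, during which the arm holds its last target. There are 200 camera calls.

## Working session

There is one attempt and no reset: what is moved stays moved. The work goes in short steps, Python scripts to look and compute and a tool call to move; the robot and the scene stay as the last step left them, time stands still between calls to the robot, and variables do not carry over. Pictures are saved under pics/ and viewed, at most 10 in all, crops included, and the job is handed in when it is done.

Besides the shell and the picture viewer there is one more tool, called after "Call:" in YAML: its name, and indented under it one key for each argument. move_arm: Moves the arm, as the interface text tells. Its arguments: {"type":"object","properties":{"plan":{"type":"array","items":{"type":"object","properties":{"delta_pos":{"type":"array","items":{"type":"number"}},"turn":{"type":"array","items":{"type":"number"}},"fingers":{"type":"number"}}}},"force":{"type":"number"}},"required":["plan"]}

```bash
mkdir -p pics
cat > h.py <<'E'
import numpy as np, cv2, pickle
from workcell import get_obs, camera, hand_in, tip_reach
from scipy.spatial.transform import Rotation as Rn
def grab(n,name):
    o=get_obs(); c=camera(n); c['o']=o
    pickle.dump(c,open(f'pics/{name}.pkl','wb')); cv2.imwrite(f'pics/{name}.png',c['color'][:,:,::-1]); return c
def load(name): return pickle.load(open(f'pics/{name}.pkl','rb'))
def pose(c):
    "returns camera rotation (cam->world) and centre"
    if 'R' in c: return c['R'].T, -c['R'].T@c['t']
    T=np.eye(4); T[:3,:3]=Rn.from_quat(c['o']['ee_rot']).as_matrix(); T[:3,3]=c['o']['position']
    M=T@c['tool_from_camera']; return M[:3,:3],M[:3,3]
def ray(c,u,v,z):
    A,p=pose(c); d=A@np.array([(u-c['cx'])/c['fx'],(v-c['cy'])/c['fy'],1]); return p+d*(z-p[2])/d[2]
def cloud(c):
    A,p=pose(c); v,u=np.mgrid[:400,:640]; z=c['range_z']
    P=np.stack([(u-c['cx'])/c['fx']*z,(v-c['cy'])/c['fy']*z,z],-1)@A.T+p; P[z==0]=np.nan; return P
E
python3 - <<'E'
from h import *
a=grab('top','top1');b=grab('side','side1')
cv2.imwrite('pics/both.png',cv2.resize(np.vstack([a['color'],b['color']])[:,:,::-1],(480,600)))
for c in(a,b): print(pose(c))
print(get_obs(),tip_reach)
E
```

```text
(array([[ 7.12960733e-04, -9.95481386e-01,  9.49542121e-02],
       [-9.99830913e-01, -2.45439746e-03, -1.82242237e-02],
       [ 1.83749309e-02, -9.49251634e-02, -9.95314812e-01]]), array([0.35284481, 0.04907118, 1.4373173 ]))
(array([[-0.71101774, -0.38596209,  0.58778145],
       [-0.70315364,  0.3966281 , -0.59013652],
       [-0.00536031, -0.8328982 , -0.55340027]]), array([-0.12630963,  0.67786954,  0.71916136]))
{'clock': 0.1, 'joint_pos': array([ 1.32538361,  0.33280956, -0.0647097 ,  1.46085417,  0.02160422,
        1.34989946, -0.08849122]), 'joint_velocities': array([ 1.65769424e-03, -1.72924885e-06,  2.42251058e-04, -3.92987368e-03,
       -1.15166815e-03, -6.16652830e-04,  2.54856192e-04]), 'tau': array([ 1.40765180e-03, -6.26750565e+01,  4.88278968e-02, -3.92434072e+01,
        1.61591830e-02,  6.93721318e-03,  7.45608963e-05]), 'position': array([ 0.13802773, -0.6091933 ,  0.20649649]), 'ee_rot': array([ 9.93798411e-01,  1.11194923e-01, -9.98539498e-05, -6.29570161e-04]), 'ft_force': array([-0.59366237,  0.4665178 , -0.93363396]), 'torque': array([ 0.02593032, -0.00116678,  0.0415209 ]), 'grasp_force': 0.0, 'grip_width': 0.9976444703634297} 0.011
```

View pics/top1.png

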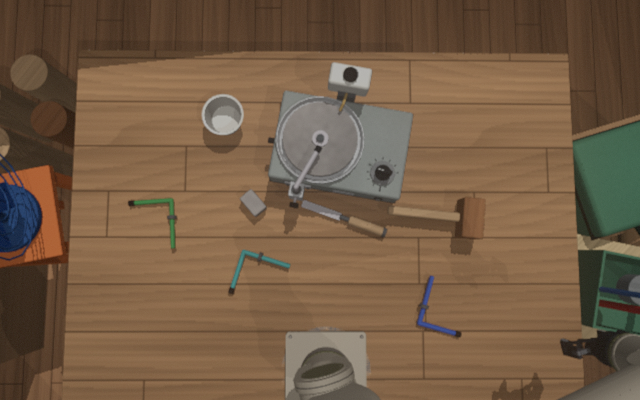

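View pics/side1.png

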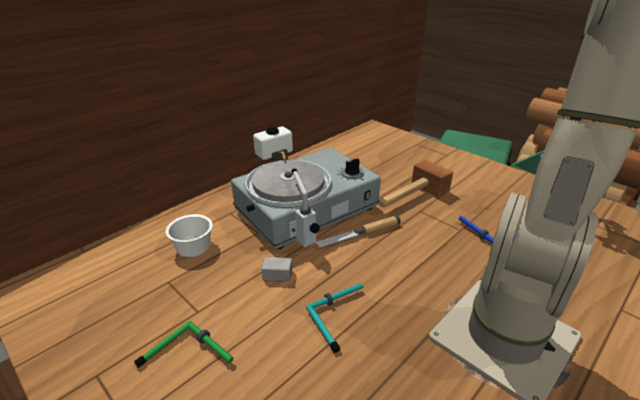

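Run:
```python
from h import *
c=load('top1');P=cloud(c);z=P[...,2];print(c['fx'],c['cx'],c['cy'])
deck=(abs(z-.115)<.008);deck[:, :265]=0;deck[:,420:]=0;deck[:90]=0;deck[205:]=0
n,l,s,_=cv2.connectedComponentsWithStats(deck.astype(np.uint8));k=1+np.argmax(s[1:,4]);deck=l==k
q=P[deck];r=cv2.minAreaRect(q[:,:2].astype(np.float32)*1000);print('deck',r,np.median(q[:,2]),cv2.boxPoints(r))
st=abs(z-.138)<.006;st[:,:265]=0;st[:,370:]=0;st[:90]=0;st[190:]=0
q=P[st];r2=cv2.minEnclosingCircle(cv2.convexHull(np.argwhere(cv2.morphologyEx(st.astype(np.uint8),cv2.MORPH_OPEN,np.ones((3,3)))).astype(np.int32)));(v,u),rad=r2
print('stone',ray(c,u,v,.138),rad*1.3/c['fx'],np.median(q[:,2]))
# colour masks
for n,w in(('rest',(270,130,340,215)),('dial',(360,150,410,195))):
    x0,y0,x1,y1=w; im=c['color'][y0:y1,x0:x1,::-1]
    cv2.imwrite(f'pics/{n}1.png',cv2.resize(im,None,fx=6,fy=6,interpolation=cv2.INTER_CUBIC))
a=cv2.resize(c['color'][130:215,265:415,::-1],None,fx=5,fy=5,interpolation=cv2.INTER_CUBIC)
cv2.imwrite('pics/crop1.png',a)
# height samples
for y in range(178,208,3): print(y,[int(1000*z[y,x]) if z[y,x]==z[y,x] else -1 for x in range(284,330,3)])
```

```text
487.1418848757933 318.18796756421773 202.05939705784496
deck ((621.02880859375, -35.493896484375), (369.38409423828125, 290.7446594238281), 80.36194610595703) 0.1141961398823872 [[ 446.7866  -193.24026]
 [ 733.4274  -241.91779]
 [ 795.271    122.25247]
 [ 508.6302   170.93   ]]
stone [0.64990599 0.02051587 0.138     ] 0.10025169412924581 0.1372490194240944
178 [112, 112, 109, 114, 113, 175, 174, 123, 114, 116, 114, 118, 110, 115, 117, 112]
181 [86, 93, 104, 109, 110, 169, 171, 114, 129, 123, 122, 122, 118, 120, 127, 129]
184 [-5, 62, 72, 113, 174, 175, 116, 98, 107, 107, 108, 112, 110, 116, 110, 115]
187 [-4, 1, 111, 122, 174, 122, 111, 61, 75, 61, 71, 81, 91, 103, 106, 110]
190 [0, 1, 113, 123, 157, 120, 115, -2, -3, -2, 4, -6, 30, 36, 49, 66]
193 [-4, -3, 115, 122, 126, 122, 118, 2, 1, -1, -3, -6, -5, 2, -3, -2]
196 [-1, -3, 100, 113, 115, 112, 111, -2, 1, 5, -1, -4, 4, -6, -5, 0]
199 [6, -1, -4, 22, 91, 63, 69, -3, 0, -4, 2, -4, 2, 0, 0, 0]
202 [4, -1, 3, 90, -2, 2, 4, 17, 15, 4, 1, -2, -1, 4, -4, -2]
205 [0, -4, 95, 95, 94, -3, 16, 16, 16, 14, 12, 17, -7, -3, -6, 1]
```

View pics/crop1.png

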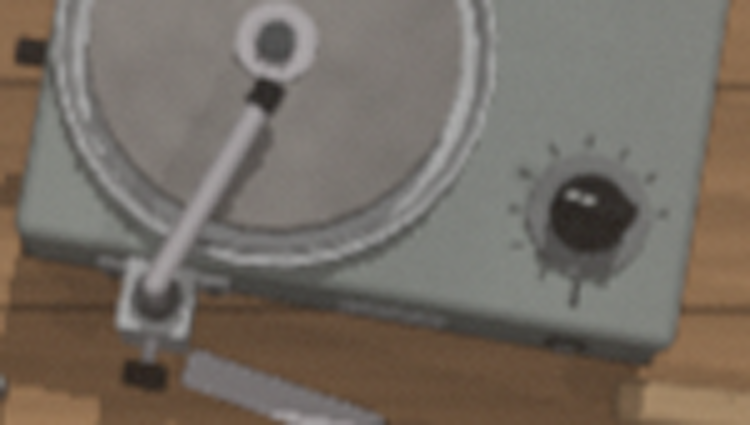

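Crop: steel rest with black cap at the tip, in its sleeve: elbow about top-image px (296,188), tip (318,149). The lookalikes are green (172,202), teal (245,253) and blue (421,322). They lie painted on the bench, so the grey-steel one in the sleeve is the one meant. The dial is at (383,172).

```bash
cat >> h.py <<'E'
def tool(az):
    "tool-down rotation with tool y at world azimuth az (rad)"
    y=np.array([np.cos(az),np.sin(az),0]);z=np.array([0,0,-1.]);return np.stack([np.cross(y,z),y,z],1)
def delta(p,az,o=None):
    o=o or get_obs(); R=Rn.from_quat(o['ee_rot']).as_matrix()
    d=R.T@(np.array(p)-o['position']); w=Rn.from_matrix(R.T@tool(az)).as_rotvec()
    print('delta',d.round(4),'turn',w.round(4)); return d,w
def G(p,org,yaw):
    return np.array([*(np.array(org)+np.array([[np.cos(yaw),-np.sin(yaw)],[np.sin(yaw),np.cos(yaw)]])@p[:2]),p[2]])
E
python3 - <<'E'
from h import *
c=load('top1');P=cloud(c)
yaw=np.radians(-9.64)
print('dial disc',ray(c,383,172.4,.129),'hub',ray(c,320.4,138,.145),'sleeve top',ray(c,265+155/5,130+305/5,.125))
e=ray(c,296.5,188,.177);t=ray(c,265+262/5,130+100/5,.177);print('elbow/tip',e,t,np.linalg.norm(t-e),np.degrees(np.arctan2(*(t-e)[1::-1])))
org=np.array([.650,.0205])-np.array([np.sin(-yaw),np.cos(yaw)])*.03;print('org',org)
for p in([-.06,-.155,.152],[-.146,.07,.115]):print(G(np.array(p),org,yaw))
w=camera('wrist');print(w['tool_from_camera'].round(3),w['fx'])
d=G(np.array([-.06,-.155,.152]),org,yaw)
az=np.radians(-15);R=tool(az)
cam=w['tool_from_camera'][:3,3]; M=R@w['tool_from_camera'][:3,:3]
print('axis',M[:,2]);
# TCP so optical axis hits dial, tip height
h=.30; p=np.array([0,0,h]); cc=p+R@cam; hit=cc+M[:,2]*(.152-cc[2])/M[2,2]; p[:2]=d[:2]-hit[:2]
print(p);delta(p,az)
E
```

```text
dial disc [ 0.55915886 -0.15119801  0.129     ] hub [0.64985628 0.0195605  0.145     ] sleeve top [0.50800213 0.0852076  0.125     ]
elbow/tip [0.50972335 0.08251401 0.177     ] [0.6104054  0.02816226 0.177     ] 0.11441585035237922 -28.361747649677064
org [ 0.64497629 -0.00907638]
[ 0.55986768 -0.15184026  0.152     ]
[0.51275989 0.08438391 0.115     ]
[[-0.001 -0.96  -0.279  0.07 ]
 [ 1.    -0.001  0.    -0.   ]
 [-0.    -0.279  0.96  -0.166]
 [ 0.     0.     0.     1.   ]] 350.75518517105047
axis [-0.07203611 -0.26908074 -0.96041988]
[ 0.5653937  -0.13185918  0.3       ]
delta [ 0.5223 -0.3713 -0.093 ] turn [-9.0000e-04 -5.0000e-04 -1.0862e+00]
```

Call:
move_arm:
  plan:
    - {"delta_pos": [0.02, -0.02, -0.05], "turn": [0, 0, -0.1], "fingers": 0}
    - {"delta_pos": [0.07, -0.05, -0.09], "turn": [0, 0, -0.25], "fingers": 0}
    - {"delta_pos": [0.52, -0.37, -0.093], "turn": [0, 0, -1.086], "fingers": 0}
    - {"delta_pos": [0.52, -0.37, -0.093], "turn": [0, 0, -1.086], "fingers": 0}
    - {"delta_pos": [0.52, -0.37, -0.093], "turn": [0, 0, -1.086], "fingers": 0}
    - {"delta_pos": [0.52, -0.37, -0.093], "turn": [0, 0, -1.086], "fingers": 0}
    - {"delta_pos": [0.52, -0.37, -0.093], "turn": [0, 0, -1.086], "fingers": 0}
    - {"delta_pos": [0.52, -0.37, -0.093], "turn": [0, 0, -1.086], "fingers": 0}
    - {"delta_pos": [0.52, -0.37, -0.093], "turn": [0, 0, -1.086], "fingers": 0}
    - {"delta_pos": [0.52, -0.37, -0.093], "turn": [0, 0, -1.086], "fingers": 0}
    - {"delta_pos": [0.52, -0.37, -0.093], "turn": [0, 0, -1.086], "fingers": 0}
    - {"delta_pos": [0.52, -0.37, -0.093], "turn": [0, 0, -1.086], "fingers": 0}

```text
clock: 1.65
position: [0.5654, -0.1284, 0.2995]
ee_rot: [0.791, 0.612, 0.001, -0.001]
ft_force: [0.4, -0.5, -0.3]
grip_width: 1.002
grasp_force: 0.0
```

Call:
move_arm:
  plan:
    - {"delta_pos": [0, 0, 0], "turn": [0, 0, 0], "fingers": 0}
    - {"delta_pos": [0, 0, 0], "turn": [0, 0, 0], "fingers": 0}

```text
clock: 1.9
position: [0.5629, -0.1354, 0.3002]
ee_rot: [0.794, 0.608, -0.0, 0.0]
ft_force: [0.3, 0.1, 0.1]
grip_width: 0.998
grasp_force: 0.0
```

Run:
```python
from h import *
c=grab('wrist','w1');o=c['o'];print(o['position'],Rn.from_quat(o['ee_rot']).as_matrix().round(3),o['joint_pos'],o['clock'])
```

```text
[ 0.56286174 -0.13541127  0.30020599] [[ 0.261  0.965 -0.   ]
 [ 0.965 -0.261 -0.001]
 [-0.001 -0.    -1.   ]] [ 0.66394697  0.2541934  -0.62200665  1.40710585  0.14804936  1.5271151
 -0.2136216 ] 1.9
```

View pics/w1.png

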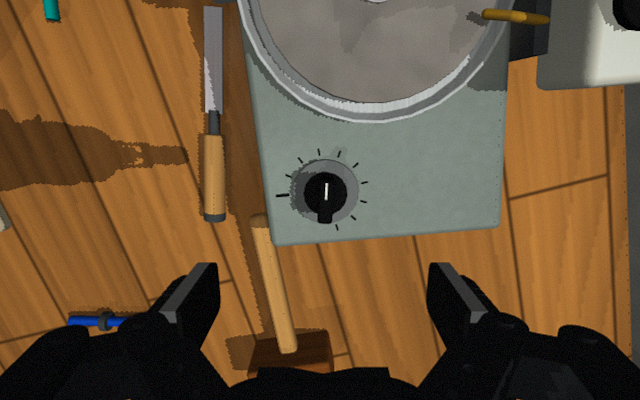

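Wrist view: black dial at (326,195), with the white pointer line on its bar at (326,183–200) running up the image. The long zero mark is at (283,194), to the left. So the dial stands near a quarter turn clockwise of zero.

Run:
```python
from h import *
c=load('w1');im=c['color'];g=im.min(2)
m=(g>150);m[:170]=0;m[215:]=0;m[:,:312]=0;m[:,345:]=0
q=np.argwhere(m)[:,::-1];print(len(q),q.min(0),q.max(0))
W=np.array([ray(c,u,v,.1595)[:2] for u,v in q]);x=cv2.fitLine(W.astype(np.float32),cv2.DIST_L2,0,.01,.01).ravel()
print('pointer',W.mean(0),np.degrees(np.arctan2(x[1],x[0])))
P=cloud(c);b=(abs(P[...,2]-.159)<.007)&(im.max(2)<90);b[:150]=0;b[235:]=0;b[:,:300]=0;b[:,355:]=0
r=cv2.minAreaRect(P[b][:,:2].astype(np.float32)*1000);print('bar',b.sum(),r,np.median(P[b][:,2]))
q=np.argwhere(b);print(q.min(0),q.max(0))
l=(im.max(2)<60);l[:190]=0;l[200:]=0;l[:,:276]=0;l[:,290:]=0
W=np.array([ray(c,u,v,.115)[:2] for v,u in np.argwhere(l)]);print('mark',W.mean(0))
# grinder edges: deck rect
d=(abs(P[...,2]-.115)<.006);d=cv2.morphologyEx(d.astype(np.uint8),cv2.MORPH_OPEN,np.ones((5,5)))
n,L,s,_=cv2.connectedComponentsWithStats(d);k=1+np.argmax(s[1:,4]);cs,_=cv2.findContours((L==k).astype(np.uint8),0,1)
# front edge left side x 265-275
e=[]
for v in list(range(100,160,3))+list(range(215,235,3)):
    u=np.argmax(L[v]==k);e.append(ray(c,u,v,.115)[:2])
f=cv2.fitLine(np.array(e,np.float32),cv2.DIST_HUBER,0,.01,.01).ravel();print('front edge dir',np.degrees(np.arctan2(f[1],f[0])),f[2:])
```

```text
31 [325 183] [327 198]
pointer [ 0.56351394 -0.14126987] 71.68826
bar 613 ((560.0237426757812, -151.42416381835938), (42.01435470581055, 14.018935203552246), 72.00605010986328) 0.15832808545539345
[179 317] [223 333]
mark [ 0.51613661 -0.14439634]
front edge dir 80.04837 [ 0.5076597  -0.08914743]
```

Run:
```python
from h import *
delta([.560,-.1515,.146],np.radians(-18))
```

```text
delta [-0.0162  0.0014  0.1543] turn [0.0001 0.0008 0.0497]
```

Call:
move_arm:
  plan:
    - {"delta_pos": [-0.016, 0.0014, 0.05], "turn": [0, 0, 0.05], "fingers": 0.3}
    - {"delta_pos": [-0.016, 0.0014, 0.09], "turn": [0, 0, 0.05], "fingers": 0.3}
    - {"delta_pos": [-0.016, 0.0014, 0.12], "turn": [0, 0, 0.05], "fingers": 0.3}
    - {"delta_pos": [-0.016, 0.0014, 0.14], "turn": [0, 0, 0.05], "fingers": 0.3}
    - {"delta_pos": [-0.016, 0.0014, 0.154], "turn": [0, 0, 0.05], "fingers": 0.3}
    - {"delta_pos": [-0.016, 0.0014, 0.154], "turn": [0, 0, 0.05], "fingers": 0.3}
    - {"delta_pos": [-0.016, 0.0014, 0.154], "turn": [0, 0, 0.05], "fingers": 0.3}

```text
clock: 2.82
position: [0.5612, -0.1499, 0.1472]
ee_rot: [0.808, 0.589, 0.0, 0.001]
ft_force: [-0.4, -0.2, -0.5]
grip_width: 0.702
grasp_force: 0.0
```

Run:
```python
from h import *
delta([.560,-.1515,.146],np.radians(-18)); o=get_obs();print(o['position'],o['joint_pos'],o['grip_width'])
```

```text
delta [-0.0019 -0.0006  0.0012] turn [0.0014 0.0001 0.0018]
[ 0.56118285 -0.14991407  0.14722435] [ 0.67456501  0.33443424 -0.59673215  1.63655013  0.19736583  1.22995645
 -0.27482089] 0.7023736385002026
```

Good. Close on the bar.

Call:
move_arm:
  plan:
    - {"delta_pos": [-0.002, -0.0005, 0.001], "turn": [0, 0, 0], "fingers": 0.3}
    - {"delta_pos": [-0.002, -0.0005, 0.001], "turn": [0, 0, 0], "fingers": 1}
    - {"delta_pos": [-0.002, -0.0005, 0.001], "turn": [0, 0, 0], "fingers": 1}
    - {"delta_pos": [-0.002, -0.0005, 0.001], "turn": [0, 0, 0], "fingers": 1}
    - {"delta_pos": [-0.002, -0.0005, 0.001], "turn": [0, 0, 0], "fingers": 1}
    - {"delta_pos": [-0.002, -0.0005, 0.001], "turn": [0, 0, 0], "fingers": 1}
  force: 40

```text
clock: 3.58
position: [0.5596, -0.1513, 0.1452]
ee_rot: [0.808, 0.589, -0.0, 0.0]
ft_force: [1.0, 0.2, -0.8]
grip_width: 0.002
grasp_force: 0.0
```

Call:
move_arm:
  plan:
    - {"delta_pos": [0, 0, 0], "turn": [0, 0, -0.14], "fingers": 1}
    - {"delta_pos": [0, 0, 0], "turn": [0, 0, -0.28], "fingers": 1}
    - {"delta_pos": [0, 0, 0], "turn": [0, 0, -0.42], "fingers": 1}
    - {"delta_pos": [0, 0, 0], "turn": [0, 0, -0.56], "fingers": 1}
    - {"delta_pos": [0, 0, 0], "turn": [0, 0, -0.7], "fingers": 1}
    - {"delta_pos": [0, 0, 0], "turn": [0, 0, -0.7], "fingers": 1}

```text
clock: 4.32
position: [0.5596, -0.1514, 0.1452]
ee_rot: [0.558, 0.83, 0.0, -0.0]
ft_force: [-0.5, 0.2, 0.2]
grip_width: 0.001
grasp_force: 0.0
```

Run:
```python
from h import *
o=get_obs();R=Rn.from_quat(o['ee_rot']).as_matrix();print(o['position'],np.degrees(np.arctan2(R[1,1],R[0,1])),o['joint_pos'],o['ft_force'],o['torque'],o['grip_width'])
```

```text
[ 0.5596026  -0.15144309  0.14517225] 22.17348770986692 [ 0.76053773  0.35774667 -0.70262389  1.63625787  0.24173458  1.23670525
  0.39629439] [-0.54726392  0.16436499  0.15230824] [ 0.03695103  0.0128997  -0.01662625] 0.0006735753792264907
```

Run:
```python
from h import *
c=grab('wrist','w2');s=grab('side','s2');t=grab('top','t2')
a=cv2.resize(s['color'][110:220,290:430,::-1],(560,440));b=cv2.resize(c['color'][100:,200:480,::-1],(411,440))[:,:240+171]
t=cv2.resize(t['color'][140:200,350:420,::-1],(513,440))
cv2.imwrite('pics/c2.png',cv2.resize(np.hstack([a,b]),(800,363)))
```

```text
(no output)
```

View pics/c2.png

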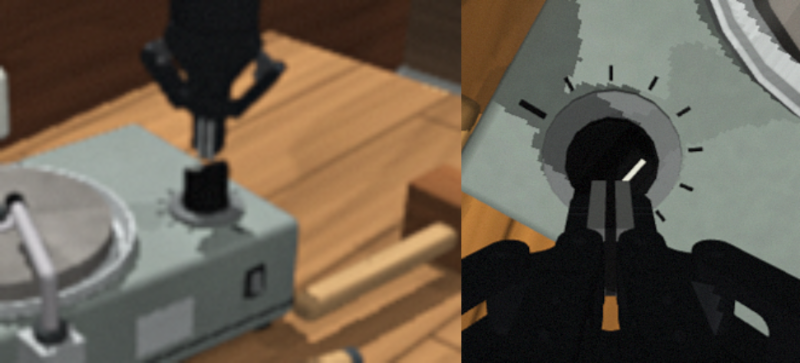

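Run:
```python
from h import *
for n,(v0,v1,u0,u1) in(('s2',(125,170,325,365)),('w2',(150,290,260,370))):
    c=load(n);P=cloud(c);Q=P[v0:v1,u0:u1].reshape(-1,3);I=c['color'][v0:v1,u0:u1].reshape(-1,3)
    q=Q[np.hypot(Q[:,0]-.56,Q[:,1]+.151)<.03];print(n)
    print(np.histogram(q[:,2],np.arange(.10,.26,.006)))
    for a in np.arange(.12,.21,.006):
        k=q[abs(q[:,2]-a)<.003]
        if len(k):print(round(a,3),len(k),k.mean(0).round(4),np.ptp(k,axis=0).round(3))
```

```text
s2
(array([ 0,  0,  0,  3,  2, 16, 23, 26, 25, 44,  3,  1, 11, 17, 19, 21, 17,
       19, 20, 37, 47, 34, 29, 21, 30, 37]), array([0.1  , 0.106, 0.112, 0.118, 0.124, 0.13 , 0.136, 0.142, 0.148,
       0.154, 0.16 , 0.166, 0.172, 0.178, 0.184, 0.19 , 0.196, 0.202,
       0.208, 0.214, 0.22 , 0.226, 0.232, 0.238, 0.244, 0.25 , 0.256]))
0.12 2 [ 0.5697 -0.1637  0.1217] [0.034 0.029 0.002]
0.126 3 [ 0.5621 -0.1584  0.1267] [0.04  0.026 0.005]
0.132 14 [ 0.5544 -0.1532  0.1329] [0.025 0.03  0.004]
0.138 22 [ 0.5558 -0.1487  0.1382] [0.022 0.038 0.005]
0.144 24 [ 0.5562 -0.1457  0.1438] [0.02  0.037 0.005]
0.15 27 [ 0.5558 -0.1483  0.1499] [0.025 0.038 0.006]
0.156 35 [ 0.5584 -0.146   0.1566] [0.022 0.04  0.005]
0.162 15 [ 0.5574 -0.1513  0.1597] [0.017 0.034 0.002]
0.168 1 [ 0.5564 -0.1433  0.1708] [0. 0. 0.]
0.174 7 [ 0.5537 -0.1443  0.1737] [0.014 0.009 0.004]
0.18 19 [ 0.5548 -0.145   0.1803] [0.02  0.023 0.006]
0.186 18 [ 0.5532 -0.1455  0.186 ] [0.021 0.021 0.005]
0.192 17 [ 0.5553 -0.1457  0.1915] [0.025 0.018 0.005]
0.198 20 [ 0.5543 -0.1455  0.1976] [0.024 0.022 0.006]
0.204 20 [
[... 522 characters left out ...]
8  0.128 ] [0.043 0.039 0.006]
0.132 711 [ 0.5528 -0.147   0.1302] [0.041 0.038 0.006]
0.138 227 [ 0.5564 -0.1449  0.138 ] [0.024 0.037 0.006]
0.144 240 [ 0.5568 -0.1437  0.1439] [0.024 0.036 0.006]
0.15 230 [ 0.5576 -0.1414  0.1499] [0.022 0.031 0.006]
0.156 800 [ 0.5622 -0.1392  0.1574] [0.021 0.027 0.006]
0.162 227 [ 0.5634 -0.1396  0.1595] [0.014 0.015 0.002]
0.174 157 [ 0.5555 -0.1419  0.1754] [0.022 0.011 0.004]
0.18 387 [ 0.5557 -0.143   0.1802] [0.025 0.012 0.006]
0.186 454 [ 0.5555 -0.1432  0.1861] [0.025 0.012 0.006]
0.192 509 [ 0.5559 -0.143   0.192 ] [0.025 0.012 0.006]
0.198 510 [ 0.5555 -0.1428  0.1977] [0.025 0.012 0.006]
0.204 339 [ 0.555  -0.1412  0.2041] [0.014 0.006 0.006]
```

Both cameras show the shut fingertips at z ≈ 0.172, above the bar (top 0.159). The stated tip_reach puts them at 0.134, so the tips really stand about 27 mm behind the TCP, not 11 mm ahead of it. The fingers shut in the air above the dial, and it did not move. I'll use the measured tip position: open, turn back and come down 38 mm in small steps.

Call:
move_arm:
  plan:
    - {"delta_pos": [0, 0, 0], "turn": [0, 0, 0.14], "fingers": 0.3}
    - {"delta_pos": [0, 0, 0], "turn": [0, 0, 0.28], "fingers": 0.3}
    - {"delta_pos": [0, 0, 0], "turn": [0, 0, 0.42], "fingers": 0.3}
    - {"delta_pos": [0, 0, 0], "turn": [0, 0, 0.56], "fingers": 0.3}
    - {"delta_pos": [0, 0, 0], "turn": [0, 0, 0.7], "fingers": 0.3}
    - {"delta_pos": [0, 0, 0.01], "turn": [0, 0, 0.7], "fingers": 0.3}
    - {"delta_pos": [0, 0, 0.02], "turn": [0, 0, 0.7], "fingers": 0.3}
    - {"delta_pos": [0, 0, 0.03], "turn": [0, 0, 0.7], "fingers": 0.3}
    - {"delta_pos": [0, 0, 0.037], "turn": [0, 0, 0.7], "fingers": 0.3}
    - {"delta_pos": [0, 0, 0.037], "turn": [0, 0, 0.7], "fingers": 0.3}

```text
clock: 5.72
position: [0.5592, -0.1513, 0.1075]
ee_rot: [0.808, 0.589, -0.0, -0.0]
ft_force: [0.1, 0.2, 0.4]
grip_width: 0.702
grasp_force: 0.0
```

Call:
move_arm:
  plan:
    - {"delta_pos": [0, 0, 0], "turn": [0, 0, 0], "fingers": 1}
    - {"delta_pos": [0, 0, 0], "turn": [0, 0, 0], "fingers": 1}
    - {"delta_pos": [0, 0, 0], "turn": [0, 0, 0], "fingers": 1}
    - {"delta_pos": [0, 0, 0], "turn": [0, 0, 0], "fingers": 1}
    - {"delta_pos": [0, 0, 0], "turn": [0, 0, 0], "fingers": 1}
  force: 40

```text
clock: 6.35
position: [0.5606, -0.1517, 0.1088]
ee_rot: [0.808, 0.589, 0.001, 0.001]
ft_force: [5.1, -1.6, 0.0]
grip_width: 0.155
grasp_force: 43.2
```

Call:
move_arm:
  plan:
    - {"delta_pos": [0, 0, 0], "turn": [0, 0, -0.14], "fingers": 1}
    - {"delta_pos": [0, 0, 0], "turn": [0, 0, -0.28], "fingers": 1}
    - {"delta_pos": [0, 0, 0], "turn": [0, 0, -0.42], "fingers": 1}
    - {"delta_pos": [0, 0, 0], "turn": [0, 0, -0.56], "fingers": 1}
    - {"delta_pos": [0, 0, 0], "turn": [0, 0, -0.7], "fingers": 1}
    - {"delta_pos": [0, 0, 0], "turn": [0, 0, -0.84], "fingers": 1}
    - {"delta_pos": [0, 0, 0], "turn": [0, 0, -0.98], "fingers": 1}
    - {"delta_pos": [0, 0, 0], "turn": [0, 0, -1.12], "fingers": 1}
    - {"delta_pos": [0, 0, 0], "turn": [0, 0, -1.26], "fingers": 1}
    - {"delta_pos": [0, 0, 0], "turn": [0, 0, -1.4], "fingers": 1}
    - {"delta_pos": [0, 0, 0], "turn": [0, 0, -1.54], "fingers": 1}
    - {"delta_pos": [0, 0, 0], "turn": [0, 0, -1.64], "fingers": 1}

```text
clock: 7.85
position: [0.5602, -0.1521, 0.1088]
ee_rot: [0.119, 0.993, -0.0, 0.001]
ft_force: [3.0, -2.2, 0.7]
grip_width: 0.151
grasp_force: 43.5
```

Call:
move_arm:
  plan:
    - {"delta_pos": [0, 0, 0], "turn": [0, 0, -0.04], "fingers": 1}
    - {"delta_pos": [0, 0, 0], "turn": [0, 0, -0.08], "fingers": 1}
    - {"delta_pos": [0, 0, 0], "turn": [0, 0, -0.1], "fingers": 1}
    - {"delta_pos": [0, 0, 0], "turn": [0, 0, -0.1], "fingers": 1}
    - {"delta_pos": [0, 0, 0], "turn": [0, 0, -0.1], "fingers": 1}

```text
clock: 8.48
position: [0.5603, -0.1521, 0.1088]
ee_rot: [0.072, 0.997, -0.0, 0.001]
ft_force: [4.4, -2.7, 5.5]
grip_width: 0.157
grasp_force: 49.1
```

```bash
cat > st.py <<'E'
from h import *
o=get_obs();R=Rn.from_quat(o['ee_rot']).as_matrix();print(o['clock'],o['position'].round(4),'az',np.degrees(np.arctan2(R[1,1],R[0,1])).round(2),'tilt',np.degrees(R[:2,2]).round(2),'f',o['ft_force'].round(1),'m',o['torque'].round(2),o['grip_width'],o['grasp_force'],o['joint_pos'].round(2))
E
python3 st.py
```

```text
8.475 [ 0.5603 -0.1521  0.1088] az 81.69 tilt [ 0.09 -0.04] f [ 4.4 -2.7  5.5] m [-0.92 -0.93 -1.06] 0.15719411541263098 49.137221574783325 [ 0.89  0.45 -0.88  1.67  0.37  1.2   1.35]
```

Call:
move_arm:
  plan:
    - {"delta_pos": [0, 0, 0], "turn": [0, 0, 0], "fingers": 0.3}
    - {"delta_pos": [0, 0, 0], "turn": [0, 0, 0], "fingers": 0.3}
    - {"delta_pos": [0, 0, 0], "turn": [0, 0, 0], "fingers": 0.3}
    - {"delta_pos": [0, 0, -0.02], "turn": [0, 0, 0], "fingers": 0.3}
    - {"delta_pos": [0, 0, -0.06], "turn": [0, 0, 0], "fingers": 0.2}
    - {"delta_pos": [0, 0, -0.11], "turn": [0, 0, 0], "fingers": 0}
    - {"delta_pos": [0, 0, -0.15], "turn": [0, 0, 0], "fingers": 0}
    - {"delta_pos": [0, 0, -0.15], "turn": [0, 0, 0], "fingers": 0}
    - {"delta_pos": [0, 0, -0.15], "turn": [0, 0, 0], "fingers": 0}

```text
clock: 9.6
position: [0.5594, -0.1513, 0.2584]
ee_rot: [0.071, 0.997, -0.0, 0.0]
ft_force: [-0.7, 0.3, -0.2]
grip_width: 1.0
grasp_force: 0.0
```

```bash
python3 st.py
python3 - <<'E'
from h import *
c=grab('wrist','w3');P=cloud(c);im=c['color']
D=np.hypot(P[...,0]-.56,P[...,1]+.1515)
b=(abs(P[...,2]-.159)<.007)&(im.max(2)<90)&(D<.03)
r=cv2.minAreaRect(P[b][:,:2].astype(np.float32)*1000);print('bar',b.sum(),r)
w=(abs(P[...,2]-.159)<.007)&(im.min(2)>140)&(D<.03);W=P[w][:,:2]
x=cv2.fitLine(W.astype(np.float32),cv2.DIST_L2,0,.01,.01).ravel();print('ptr',len(W),W.mean(0),np.degrees(np.arctan2(x[1],x[0])))
E
```

```text
9.6 [ 0.5594 -0.1513  0.2584] az 81.83 tilt [ 0.   -0.02] f [-0.7  0.3 -0.2] m [-0.05 -0.02  0.01] 1.000349593954575 0.0 [ 0.92  0.34 -0.93  1.47  0.27  1.47  1.42]
bar 823 ((560.0942993164062, -152.4401397705078), (13.944443702697754, 42.13662338256836), 79.9961166381836)
ptr 50 [ 0.54925993 -0.15005969] -11.197397
```

Run:
```python
from h import *
delta([.515,.083,.30],np.radians(61.5))
```

```text
delta [ 0.0771  0.2257 -0.0422] turn [-3.000e-04 -1.000e-03  3.547e-01]
```

Call:
move_arm:
  plan:
    - {"delta_pos": [0.01, 0.03, -0.03], "turn": [0, 0, 0.06], "fingers": 0}
    - {"delta_pos": [0.03, 0.08, -0.042], "turn": [0, 0, 0.14], "fingers": 0}
    - {"delta_pos": [0.045, 0.13, -0.042], "turn": [0, 0, 0.22], "fingers": 0}
    - {"delta_pos": [0.06, 0.18, -0.042], "turn": [0, 0, 0.3], "fingers": 0}
    - {"delta_pos": [0.077, 0.226, -0.042], "turn": [0, 0, 0.355], "fingers": 0}
    - {"delta_pos": [0.077, 0.226, -0.042], "turn": [0, 0, 0.355], "fingers": 0}
    - {"delta_pos": [0.077, 0.226, -0.042], "turn": [0, 0, 0.355], "fingers": 0}
    - {"delta_pos": [0.077, 0.226, -0.042], "turn": [0, 0, 0.355], "fingers": 0}

```text
clock: 10.65
position: [0.5158, 0.0818, 0.2997]
ee_rot: [0.247, 0.969, -0.0, -0.0]
ft_force: [-0.1, -1.0, 0.6]
grip_width: 1.001
grasp_force: 0.0
```

```bash
python3 st.py
python3 - <<'E'
from h import *
c=grab('wrist','w4');P=cloud(c)
m=(abs(P[...,2]-.180)<.012)&(np.hypot(P[...,0]-.56,P[...,1]-.055)<.09)
m=cv2.morphologyEx(m.astype(np.uint8),cv2.MORPH_OPEN,np.ones((3,3)))>0
q=P[m];r=cv2.minAreaRect(q[:,:2].astype(np.float32)*1000);print(m.sum(),r,cv2.boxPoints(r).round(1),np.percentile(q[:,2],[5,50,95]))
t=q[q[:,2]>.180];r=cv2.minAreaRect(t[:,:2].astype(np.float32)*1000);print('top face',r,cv2.boxPoints(r).round(1))
f=cv2.fitLine(t[:,:2].astype(np.float32),cv2.DIST_HUBER,0,.01,.01).ravel();print(np.degrees(np.arctan2(f[1],f[0])),f[2:])
s=(abs(P[...,2]-.115)<.004)&(np.hypot(P[...,0]-.511,P[...,1]-.084)<.04);q=P[s];r=cv2.minAreaRect(q[:,:2].astype(np.float32)*1000);print('sleeve',r,cv2.boxPoints(r).round(1))
E
```

```text
10.65 [0.5158 0.0818 0.2997] az 61.37 tilt [-0.06 -0.01] f [-0.1 -1.   0.6] m [-0.02  0.01 -0.02] 1.0008777865206422 0.0 [ 0.67  0.18 -1.03  1.54  0.16  1.51  0.71]
2119 ((564.654052734375, 53.86933135986328), (16.452714920043945, 131.2809295654297), 60.692569732666016) [[503.4  78.8]
 [617.9  14.6]
 [625.9  28.9]
 [511.4  93.2]] [0.17136691 0.17532406 0.17727136]
top face ((0.0, 0.0), (0.0, 0.0), 0.0) [[0. 0.]
 [0. 0.]
 [0. 0.]
 [0. 0.]]Traceback (most recent call last):
  File "<stdin>", line 7, in <module>
cv2.error: OpenCV(4.12.0) /io/opencv/modules/imgproc/src/linefit.cpp:50: error: (-215:Assertion failed) count > 0 in function 'fitLine2D_wods'
```

View pics/w4.png

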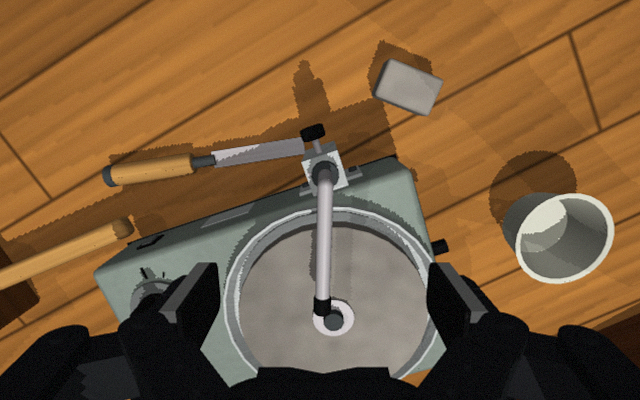

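The wrist view shows the steel arm from the elbow at (323,172) to the black cap at (322,306), with the collar on the sleeve at (325,170). It measures 131 × 16 mm at az −29.3°, top about 0.176. That agrees with the stated 125 + 7 mm length and 177 mm height. The post axis is about (0.5132, 0.0827).

Run:
```python
from h import *
delta([.5132,.0827,.124],np.radians(60.7))
```

```text
delta [ 0.0025 -0.0005  0.1758] turn [-0.0003 -0.0007  0.0116]
```

Call:
move_arm:
  plan:
    - {"delta_pos": [0.0025, -0.0005, 0.05], "turn": [0, 0, 0.012], "fingers": 0.2}
    - {"delta_pos": [0.0025, -0.0005, 0.09], "turn": [0, 0, 0.012], "fingers": 0.2}
    - {"delta_pos": [0.0025, -0.0005, 0.115], "turn": [0, 0, 0.012], "fingers": 0.2}
    - {"delta_pos": [0.0025, -0.0005, 0.135], "turn": [0, 0, 0.012], "fingers": 0.2}
    - {"delta_pos": [0.0025, -0.0005, 0.15], "turn": [0, 0, 0.012], "fingers": 0.2}
    - {"delta_pos": [0.0025, -0.0005, 0.165], "turn": [0, 0, 0.012], "fingers": 0.2}
    - {"delta_pos": [0.0025, -0.0005, 0.176], "turn": [0, 0, 0.012], "fingers": 0.2}
    - {"delta_pos": [0.0025, -0.0005, 0.176], "turn": [0, 0, 0.012], "fingers": 0.2}
    - {"delta_pos": [0.0025, -0.0005, 0.176], "turn": [0, 0, 0.012], "fingers": 0.2}

```text
clock: 11.82
position: [0.5135, 0.0842, 0.1247]
ee_rot: [0.252, 0.968, 0.0, 0.0]
ft_force: [0.1, -0.5, 0.2]
grip_width: 0.799
grasp_force: 0.0
```

```bash
python3 st.py
python3 - <<'E'
from h import *
delta([.5132,.0827,.124],np.radians(60.7))
c=grab('wrist','w5')
E
```

```text
11.825 [0.5135 0.0842 0.1247] az 60.8 tilt [0.05 0.  ] f [ 0.1 -0.5  0.2] m [ 0.04 -0.   -0.03] 0.7985054428815593 0.0 [ 0.61  0.31 -0.99  1.8   0.28  1.18  0.6 ]
delta [-0.0005 -0.0014  0.0007] turn [0.0004 0.0007 0.0017]
```

View pics/w5.png

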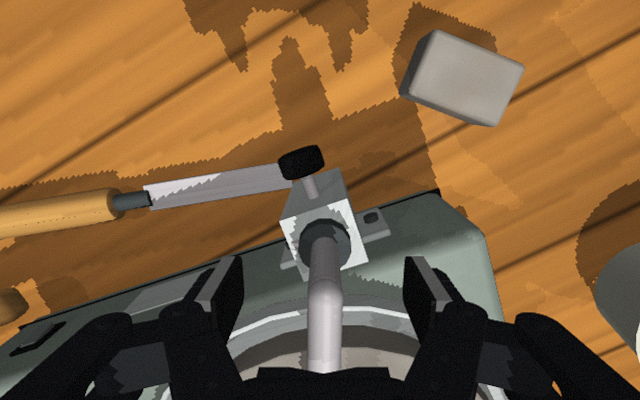

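Elbow at (322,280), midway between the pads (225 and 422). Close gently first.

Call:
move_arm:
  plan:
    - {"delta_pos": [0, -0.0007, 0], "turn": [0, 0, 0], "fingers": 1}
    - {"delta_pos": [0, -0.0007, 0], "turn": [0, 0, 0], "fingers": 1}
    - {"delta_pos": [0, -0.0007, 0], "turn": [0, 0, 0], "fingers": 1}
    - {"delta_pos": [0, -0.0007, 0], "turn": [0, 0, 0], "fingers": 1}
    - {"delta_pos": [0, -0.0007, 0], "turn": [0, 0, 0], "fingers": 1}
    - {"delta_pos": [0, -0.0007, 0], "turn": [0, 0, 0], "fingers": 1}
  force: 30

```text
clock: 12.62
position: [0.5131, 0.0839, 0.1245]
ee_rot: [0.252, 0.968, 0.0, 0.0]
ft_force: [1.9, 4.1, 1.6]
grip_width: 0.155
grasp_force: 29.6
```

```bash
python3 st.py; python3 -c "
from h import *
o=get_obs();R=Rn.from_quat(o['ee_rot']).as_matrix();print(R.T@o['ft_force'],R.T@o['torque'])"
```

```text
12.625 [0.5131 0.0839 0.1245] az 60.81 tilt [0.05 0.04] f [1.9 4.1 1.6] m [ 0.91 -0.6   0.01] 0.1551595783492343 29.628716111183167 [ 0.61  0.31 -0.99  1.8   0.28  1.18  0.6 ]
[ 0.3615594   4.53102521 -1.63243111] [-1.08905298 -0.07888647 -0.00931468]
```

Call:
move_arm:
  plan:
    - {"delta_pos": [0, 0.0005, 0], "turn": [0, 0, 0], "fingers": 1}
    - {"delta_pos": [0, 0.0005, 0], "turn": [0, 0, 0], "fingers": 1}
    - {"delta_pos": [0, 0.0005, 0], "turn": [0, 0, 0], "fingers": 1}
  force: 80

```text
clock: 13.0
position: [0.5132, 0.084, 0.1246]
ee_rot: [0.252, 0.968, 0.0, 0.0]
ft_force: [0.4, 1.4, 6.3]
grip_width: 0.138
grasp_force: 78.3
```

```bash
cat >> st.py <<'E'
print('tool f',(R.T@o['ft_force']).round(2),'m',(R.T@o['torque']).round(2))
E
python3 st.py
```

```text
13.0 [0.5132 0.084  0.1246] az 60.8 tilt [ 0.03 -0.01] f [0.4 1.4 6.3] m [ 0.65 -0.15  0.  ] 0.13833589755680814 78.33239614963531 [ 0.61  0.31 -0.99  1.8   0.28  1.18  0.6 ]
tool f [ 0.29  1.42 -6.35] m [-0.64  0.19 -0.  ]
```

Call:
move_arm:
  plan:
    - {"delta_pos": [0, 0.0002, -0.002], "turn": [0, 0, 0], "fingers": 1}
    - {"delta_pos": [0, 0.0002, -0.004], "turn": [0, 0, 0], "fingers": 1}
    - {"delta_pos": [0, 0.0002, -0.006], "turn": [0, 0, 0], "fingers": 1}
    - {"delta_pos": [0, 0.0002, -0.008], "turn": [0, 0, 0], "fingers": 1}
    - {"delta_pos": [0, 0.0002, -0.01], "turn": [0, 0, 0], "fingers": 1}
    - {"delta_pos": [0, 0.0002, -0.01], "turn": [0, 0, 0], "fingers": 1}

```text
clock: 13.75
position: [0.5128, 0.0839, 0.1338]
ee_rot: [0.252, 0.968, -0.0, -0.0]
ft_force: [3.3, 3.1, -4.9]
grip_width: 0.138
grasp_force: 78.1
```

```bash
python3 st.py
```

```text
13.75 [0.5128 0.0839 0.1338] az 60.78 tilt [-0.04 -0.  ] f [ 3.3  3.1 -4.9] m [ 0.85 -0.65  0.04] 0.13828680069824204 78.0583655834198 [ 0.62  0.3  -0.99  1.79  0.27  1.2   0.61]
tool f [-1.37  4.37  4.94] m [-1.05 -0.15 -0.05]
```

Call:
move_arm:
  plan:
    - {"delta_pos": [-0.0002, 0.0004, -0.002], "turn": [0, 0, 0], "fingers": 1}
    - {"delta_pos": [-0.0002, 0.0004, -0.004], "turn": [0, 0, 0], "fingers": 1}
    - {"delta_pos": [-0.0002, 0.0004, -0.006], "turn": [0, 0, 0], "fingers": 1}
    - {"delta_pos": [-0.0002, 0.0004, -0.008], "turn": [0, 0, 0], "fingers": 1}
    - {"delta_pos": [-0.0002, 0.0004, -0.01], "turn": [0, 0, 0], "fingers": 1}
    - {"delta_pos": [-0.0002, 0.0004, -0.01], "turn": [0, 0, 0], "fingers": 1}

```text
clock: 14.5
position: [0.5136, 0.0841, 0.1444]
ee_rot: [0.252, 0.968, -0.0, 0.0]
ft_force: [-1.1, -0.3, -2.6]
grip_width: 0.136
grasp_force: 78.4
```

```bash
python3 st.py
```

```text
14.5 [0.5136 0.0841 0.1444] az 60.78 tilt [ 0.01 -0.02] f [-1.1 -0.3 -2.6] m [-0.01  0.02 -0.01] 0.1356854997949137 78.36002111434937 [ 0.62  0.29 -1.    1.78  0.26  1.21  0.61]
tool f [ 0.82 -0.77  2.63] m [0.02 0.01 0.01]
```

Call:
move_arm:
  plan:
    - {"delta_pos": [0, 0, -0.002], "turn": [0, 0, 0], "fingers": 1}
    - {"delta_pos": [0, 0, -0.004], "turn": [0, 0, 0], "fingers": 1}
    - {"delta_pos": [0, 0, -0.006], "turn": [0, 0, 0], "fingers": 1}
    - {"delta_pos": [0, 0, -0.008], "turn": [0, 0, 0], "fingers": 1}
    - {"delta_pos": [0, 0, -0.01], "turn": [0, 0, 0], "fingers": 1}
    - {"delta_pos": [0, 0, -0.01], "turn": [0, 0, 0], "fingers": 1}
    - {"delta_pos": [0, 0, -0.01], "turn": [0, 0, 0], "fingers": 1}

```text
clock: 15.38
position: [0.5136, 0.0843, 0.1542]
ee_rot: [0.252, 0.968, -0.0, 0.0]
ft_force: [0.4, -0.5, -3.2]
grip_width: 0.134
grasp_force: 78.4
```

```bash
python3 st.py
python3 - <<'E'
from h import *
s=grab('side','s6');w=grab('wrist','w6')
z0,z1=load('side1'),s
a=cv2.resize(z0['color'][160:250,280:345,::-1],(390,540),interpolation=cv2.INTER_CUBIC);b=cv2.resize(s['color'][160:250,280:345,::-1],(390,540),interpolation=cv2.INTER_CUBIC)
cv2.imwrite('pics/c6.png',np.hstack([a,b]))
P=cloud(w);print('arm top?')
# collar: dark region near axis, z between .14 and .17
m=(np.hypot(P[...,0]-.5132,P[...,1]-.0832)<.016)&(w['color'].max(2)<110)
q=P[m];print(np.histogram(q[:,2],np.arange(.10,.2,.004)))
c=s;P=cloud(c);m=(np.hypot(P[...,0]-.5132,P[...,1]-.0832)<.025)
for v in range(165,245,2):
    k=np.where(m[v])[0]
    if len(k): print(v,k.min(),k.max(),P[v,k,2].mean().round(3),c['color'][v,int(k.mean())])
E
```

```text
15.375 [0.5136 0.0843 0.1542] az 60.79 tilt [ 0.01 -0.  ] f [ 0.4 -0.5 -3.2] m [-0.01 -0.02 -0.02] 0.13437666797275327 78.37032616138458 [ 0.63  0.28 -1.    1.77  0.25  1.23  0.62]
tool f [-0.61 -0.26  3.16] m [ 0.   -0.02  0.02]
arm top?
(array([  0,   3,  11,  48,  38,  32,   9,   0,   0,   0,   0,  61, 119,
       898,  73,  82,  92,  89,  92,  94, 191, 233, 246, 320]), array([0.1  , 0.104, 0.108, 0.112, 0.116, 0.12 , 0.124, 0.128, 0.132,
       0.136, 0.14 , 0.144, 0.148, 0.152, 0.156, 0.16 , 0.164, 0.168,
       0.172, 0.176, 0.18 , 0.184, 0.188, 0.192, 0.196]))
165 298 313 0.259 [25 25 26]
167 296 313 0.252 [149 144 138]
169 296 313 0.247 [161 157 151]
171 296 315 0.24 [165 161 155]
173 295 315 0.233 [162 158 149]
175 297 314 0.229 [152 149 142]
177 297 314 0.221 [60 59 57]
179 297 313 0.215 [149 146 150]
181 297 313 0.211 [191 187 192]
183 297 313 0.206 [149 147 150]
185 297 313 0.2 [114 113 116]
187 297 313 0.194 [114 111 114]
189 298 312 0.19 [113 111 114]
191 299 311 0.183 [113 111 115]
193 301 307 0.178 [102 101 104]
195 303 307 0.169 [112 111 112]
197 302 309 0.16 [114 112 113]
199 300 311 0.155 [106 106 108]
201 300 310 0.154 [44 46 47]
203 301 310 0.15 [38 40 41]
205 303 307 0.143 [88 87 89]
207 303 308 0.131 [110 108 110]
209 299 310 0.122 [104 102 104]
211 297 313 0.117 [108 105 108]
213 297 315 0.115 [120 121 121]
215 297 315 0.113 [138 142 142]
217 297 315 0.109 [119 122 123]
219 297 315 0.103 [119 122 122]
221 297 315 0.096 [119 123 123]
223 297 313 0.091 [118 121 121]
225 297 310 0.085 [109 112 114]
227 298 309 0.08 [108 109 110]
229 298 309 0.072 [106 109 110]
231 298 310 0.065 [105 108 109]
233 298 312 0.059 [113 116 117]
235 298 315 0.05 [118 123 123]
237 298 315 0.044 [119 120 123]
239 298 316 0.037 [121 124 123]
241 298 315 0.031 [120 124 125]
243 300 316 0.024 [122 126 127]
```

View pics/c6.png

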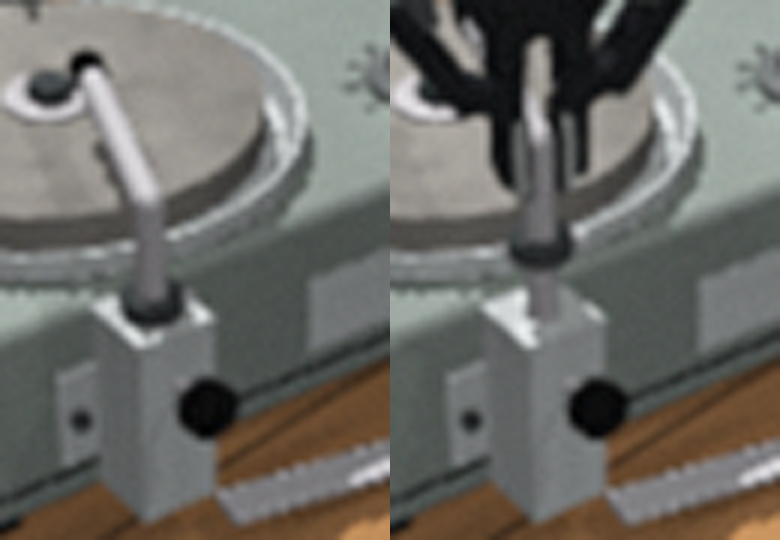

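The side crop shows the collar raised clear of the sleeve, the post still in the bore and the arm over the stone. One numeric check of the collar height against the sleeve top.

```bash
python3 - <<'E'
from h import *
for n,lo in(('w5',.125),('w6',.155)):
    w=load(n);P=cloud(w);d=np.hypot(P[...,0]-.5132,P[...,1]-.0832);z=P[...,2]
    m=(d<.014)&(d>.008)&(abs(z-lo)<.005);s=(d>.014)&(d<.018)&(abs(z-.115)<.005)
    print(n,'collar top',np.median(z[m]),m.sum(),'sleeve top',np.median(z[s]),s.sum(),w['o']['position'])
# did the bystanders move? compare top views
t=grab('top','t7');a=load('top1')
df=(cv2.absdiff(t['color'],a['color']).max(2)>50)
print('changed px: tub',df[90:140,195:250].sum(),'chisel',df[200:240,300:390].sum(),'dresser',df[188:220,238:268].sum(),'mallet',df[195:240,390:490].sum())
E
python3 st.py
```

```text
w5 collar top 0.12474948284971886 1054 sleeve top 0.11484425995322504 842 [0.51349927 0.08418509 0.12470679]
w6 collar top 0.15425570307033526 782 sleeve top 0.11474937236011043 635 [0.51351833 0.08429971 0.15417885]
changed px: tub 0 chisel 633 dresser 0 mallet 0
15.525 [0.5135 0.0843 0.1541] az 60.79 tilt [-0. -0.] f [ 0.7 -0.2 -2.9] m [ 0.02 -0.06  0.  ] 0.1355686520022972 78.37235569953918 [ 0.63  0.28 -1.    1.77  0.25  1.23  0.62]
tool f [-0.69  0.1   2.92] m [-0.05 -0.04 -0.  ]
```

The collar stands 29.5 mm up, so I'll add 0.5 mm. The chisel sits at the same place in both side crops, so the change in the top view is the arm covering it.

Call:
move_arm:
  plan:
    - {"delta_pos": [0, 0, -0.0005], "turn": [0, 0, 0], "fingers": 1}
    - {"delta_pos": [0, 0, -0.0005], "turn": [0, 0, 0], "fingers": 1}
    - {"delta_pos": [0, 0, -0.0005], "turn": [0, 0, 0], "fingers": 1}
    - {"delta_pos": [0, 0, -0.0005], "turn": [0, 0, 0], "fingers": 1}

```text
clock: 16.02
position: [0.5135, 0.0843, 0.1547]
ee_rot: [0.252, 0.968, -0.0, -0.0]
ft_force: [0.5, -0.4, -2.9]
grip_width: 0.133
grasp_force: 78.4
```

```bash
python3 st.py; python3 -c "
from h import *
w=grab('wrist','w8');P=cloud(w);d=np.hypot(P[...,0]-.5132,P[...,1]-.0832);z=P[...,2]
print(np.median(z[(d<.014)&(d>.008)&(abs(z-.155)<.005)]))
print(hand_in())"
```

```text
16.025 [0.5135 0.0843 0.1547] az 60.79 tilt [-0.   -0.01] f [ 0.5 -0.4 -2.9] m [-0.08  0.01  0.01] 0.13342156087800733 78.35500001907349 [ 0.63  0.28 -1.    1.77  0.25  1.23  0.62]
tool f [-0.62 -0.06  2.95] m [ 0.07 -0.03 -0.01]
0.15473638930937753
the job is handed in; nothing more can be done
None
```

The job is handed in at 16 s: the dial is at its zero stop, and the gripper holds the steel rest with its collar about 30 mm above the sleeve and its arm over the stone; the fingertips proved to be about 27 mm behind the TCP, not 11 mm ahead as stated, so the first try at the dial closed on air and I worked from the measured position.

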